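# Close the parts case: flap down, then lid

### The job

Close up the grey parts case on the bench: with your fingertips fold its upright metal flap down flat over the compartment, then push the hinged lid fully shut over it without slamming it. Only push: do not pick up or take out any of the parts in the case and leave the tape roll, stopper and hex key around it where they are.

Things in the scene. Friction and masses are not known exactly. Their poses are not given: they have to be found in the camera images.
- case: Open grey plastic case, fixed, 170 (its x) x 250 (its y) x 60 mm high to the rim, walls 5 mm. Origin: centre of its underside, on the bench; z up, x from its front to its back (away from the robot), y to its left. Lid hinge line: along y at x 88, z 63 mm. Flap hinge line: along x at y 112, z 46 mm, near the left wall. Divider along x at y 9.5 mm, 42 mm high.
- lid (a joint): Angle of the grey lid, rad: 0 = shut flat on the rim (its top 66 mm over the bench), grows as it opens up and back, pi/2 upright, stop at 1.9; starts at 1.48 to 1.70. Stiff hinge (0.45 N m): it stays where it is left and must be pushed all the way, 3 to 6 N near the free edge. If the flap is still up, the lid is stopped by it at about 0.9 rad.
- lid_edge (a point): Middle of the lid's free edge, on its outer face (on top when shut), 180 mm from the hinge line. The lid is a plate 6 mm thick (3 mm either side of the hinge line), 256 mm wide, 0.35 kg; a lip at the free edge reaches 11 mm to the inside.
- flap (a joint): Angle of the aluminium flap, rad: 0 = folded down level (its top face 48 mm over the bench, 12 mm below the rim), pi/2 upright, stop at 1.8; starts at 1.60 to 1.72, leaning slightly outward over the left wall. It folds from the left inward, to the case's -y. Stiff hinge (0.08 N m): it stays where it is left; 1 to 2 N push it.
- flap_edge (a point): Middle of the flap's rounded free edge (6 mm thick), 108 mm from its hinge line. The flap is a plate 4 mm thick (2 mm either side of the hinge line) and spans x = -70 to +20 mm in the case frame.
- bush_1: White flanged bush, 44 mm across, 23 mm high, standing loose in the left compartment under the flap; origin: centre of its underside. Stays in the case.
- seal_1: Black seal ring, 40 mm across, 8 mm high, loose in the left compartment; origin: centre of its underside. Stays in the case.
- spare_tube_1: Off-white tube 17 x 60 x 17 mm, lying loose in the right compartment; origin: centre of its underside. Stays in the case.
- spacer_1: Off-white block with two holes, 32 x 50 x 12 mm, loose in the right compartment; origin: centre of its underside. Stays in the case.
- tape_roll: Black tape roll, 64 mm across, 19 mm high, on the bench left of the case; origin: centre of its underside. Leave alone.
- stopper_1: Black rubber stopper, 31 mm across, 28 mm high, on the bench left of the case; origin: centre of its underside. Leave alone.
- hex_key_1: Steel hex key, 36 x 89 x 7 mm, on the bench right of the case; origin: centre of its underside. Leave alone.
Things that resemble listed ones, but are neither listed nor needed, are in the scene too. Of the things shaped like the bush_1, the white one is meant.

How it is judged (in metres and radians):
On the way, in this order (a step that is already met when the one before it is completed fails the run):
1. the flap is folded down flat while the lid is still open (value of joint flap below 0.08 rad and value of joint lid above 0.7 rad), for 0.2 s.
2. the lid is shut (value of joint lid below 0.04 rad), for 0.2 s.
At the end, for the whole second after the job is handed in: The flap is within 0.08 rad of flat and the lid within 0.04 rad of shut, the four parts still lie in the case below the flap and rim, the tape roll, stopper and hex key are within 30 mm of where they were (value of joint flap below 0.08 rad and value of joint lid below 0.04 rad and z of each of bush_1, seal_1, spare_tube_1, spacer_1 in the frame of case below 0.035 m and horizontal distance between each of bush_1, seal_1, spare_tube_1, spacer_1 and case below 0.15 m and distance of each of tape_roll, stopper_1, hex_key_1 from where it was at the start of the episode below 0.03 m); the robot touches nothing.
It fails at once if a part in the case is lifted (z of any of bush_1, seal_1, spare_tube_1, spacer_1 in the frame of case above 0.04 m).
It fails at once if the tape roll, stopper or hex key is moved more than 30 mm or lifted (distance of any of tape_roll, stopper_1, hex_key_1 from where it was at the start of the episode above 0.03 m or height (world z) of any of tape_roll, stopper_1, hex_key_1 above 0.02 m).
It fails at once if the lid is slammed (swings shut faster than 3 rad/s) (velocity of joint lid below -3 rad/s).
It also fails if it takes over 53 s, if anything falls off the work surface, if the arm or the gripper's body presses on something with over 40 N, if the wrist force passes 120 N, or if a joint passes its speed limit or range.

### The arm

A 7-joint arm with a two-finger parallel gripper is mounted at the origin on a cart in front of the work surface, level with it; the furniture and walls round the work are solid. World frame = base frame: x ahead of the robot, y to its left, z up, the work surface at z = 0. Lengths are in m, angles in degrees, forces in N, time in s.
With the tool pointing down it reaches from about 0.425 to 0.875 m from the base axis. Payload 4.7 kg.
Tool frame: the origin (TCP) lies midway between the tips of the shut fingers; the grasp point (between the pads) lies 19 mm behind it; y points along the fingers, x is the direction in which the jaws open and shut, and the axes are right-handed (so a half turn about y gives the same grasp; the last joint's range is limited). The gripper opens to 87 mm and grips with 3 to 60 N. Pads are 19 mm wide; open, the fingers measure 117 mm over their backs; the gripper's body (75 mm by 190 mm) begins 51 mm behind the grasp point.
Start: joints at [-67.661, 18.392, -4.016, 83.108, 1.295, 78.541, -3.26], TCP at [0.239, 0.605, 0.223] pointing down, gripper open.
Joint ranges: [-163.93, 163.93], [-17.29, 119.83], [-79.2, 71.16], [3.27, 140.29], [-89.18, 269.18], [5.43, 117.66], [-154.24, 154.24]. Speed limits (degrees/s): [147.25, 147.25, 180, 180, 180, 180, 180].

### API

Orientations are given as [roll, pitch, yaw] about the fixed x, y, z axes, in that order (R = Rz(yaw) Ry(pitch) Rx(roll)).
In Python, from cell import env gives the robot as it stands.
- The arm moves only by the tool carry_out, never from a script. Its argument "targets" is a list of rows, each a list of 2 entries, a list of its own where there are three numbers: the shift along the tool's x, y, z in mm, then the turn, a rotation vector about the tool's x, y, z in degrees. A call has 1 to 12 rows; each row shifts and turns the commanded pose from where the row before left it, along the tool's axes as they then stand; what a row does not reach is not made up. A row lasts 1/10 s, in which the tool goes at most 50 mm and 8.59 degrees, less where a joint would pass 70% of its speed; a pose out of reach is approached as far as the arm can. A call with a gripper value outside its range is refused whole. "jaw" is the opening, from 0 (shut) to 1 (fully open), set as the call begins (left out, the last holds). The fingers move at their own pace and stop on an object; "squeeze" is the grip in N (left out, the last holds). Time passes only in rows, so rows that do not move let the fingers close. It gives the time, the measured TCP pose, the force and the opening at its end, in the units of the state.
- env.get_obs(): the state, without advancing time (a new reading comes with each control period).
- env.read_camera(name): name is "side" or "top" or "wrist"; returns the picture (480x640x3 uint8, red, green, blue); there is no depth.
- env.get_calibration(name): a dict with "fx", "fy", "cx", "cy" (pixels), "R" (3x3) and "t" (3): a world point X has camera coordinates R X + t; the wrist camera has in their place "hand_eye" (4x4, takes a point from camera to tool coordinates, whose origin is the TCP and whose axes are the tool frame's). Camera axes: x right, y down, z forward; pixel columns grow to the right and rows downward; lengths in m; the calibration is good to about 2 mm. A picture is of the moment at which its call begins: read the wrist's pose just before it. get_calibration takes no time and is no camera call.
- env.sign_off(): hands the job in, once; it reports no verdict.
Trained networks look in the newest picture that a camera, given by its name, has taken for a name from the list of things; names that differ only in an ending like _2 or _b are one class to them, and where a whole thing is asked for, a point or a joint stands for the part that bears it (a point fixed in the world has none). Each returns a list of dicts, best first, with "p" (0 to 1); they miss things now and then, are a little off and sometimes report something else, mostly with a low value. They report only what shows in the picture. A call takes as long as a camera call. They do not tell look-alikes from the thing itself.
- env.outline_of(camera, label): "mask" (480x640 bool, what is visible of it) and "xy" ([column, row] in pixels, amid what is visible of it).
The state is a dict: "time_s": time; "qpos": joint angles; "joint_velocities": joint speeds; "effort": joint torques, N m; "tool_pos": TCP position; "tool_rot": TCP orientation; "force": force on the tool from outside, world axes, zero at the start; "wrist_torque": the same for the moment, N m; "grip_width": finger opening in m.
Only numpy, scipy, OpenCV 4.12 (cv2) and the standard library are available. Lean on these libraries where they do the work, as an engineer would, in place of code of your own. Each camera call takes 0.05 s, during which the arm holds its last target.

## Working session

There is one attempt and no reset: what is moved stays moved. The work goes in short steps, Python scripts to look and compute and a tool call to move; the robot and the scene stay as the last step left them, time stands still between calls to the robot, and variables do not carry over. Pictures are saved under pics/ and viewed, and the job is handed in when it is done.

Besides the shell and the picture viewer there is one more tool, called after "Call:" as name(argument=value, ...), one argument or row to a line, values as JSON. carry_out: Moves the arm, as the interface text tells. Its arguments: {"type":"object","properties":{"targets":{"type":"array","items":{"type":"array"}},"jaw":{"type":"number"},"squeeze":{"type":"number"}},"required":["targets"]}

```bash
ls; mkdir -p pics; python3 - <<'E'
from cell import env
import cv2
o=env.get_obs(); print(o)
for n in("side","top","wrist"):
    im=env.read_camera(n); cv2.imwrite(f"pics/{n}0.png",im[:,:,::-1]); print(n,env.get_calibration(n))
E
```

```text
pics
{'time_s': 0.0, 'qpos': array([-67.6617643 ,  18.43851661,  -4.01578291,  83.17275742,
         1.29535486,  78.54069655,  -3.26147591]), 'joint_velocities': array([ 0.02403434, -0.12850864,  0.10495067,  0.06976499,  0.00030295,
       -0.00198099,  0.03375048]), 'effort': array([-3.28357073e-04, -4.91296971e+01, -4.04204344e-01, -3.12537789e+01,
       -6.39297324e-02,  4.38735075e-02,  1.73681069e-04]), 'tool_pos': array([0.23839616, 0.60412805, 0.22148649]), 'tool_rot': array([-90.00592393,   0.10670964,  68.47029439]), 'force': array([-0.11811665,  0.09895246,  0.53372674]), 'wrist_torque': array([ 0.01722024, -0.01835017,  0.00887497]), 'grip_width': 0.0869768145849669}
side {'fx': 441.6611056645014, 'fy': 441.6611056645014, 'cx': 315.27445491112996, 'cy': 234.74964948592412, 'R': array([[-9.95757288e-01, -9.20185893e-02, -5.54379338e-05],
       [-5.20046491e-02,  5.63252767e-01, -8.24646492e-01],
       [ 7.59140324e-02, -8.21144871e-01, -5.65648442e-01]]), 't': array([0.49581277, 0.11629841, 0.8038157 ])}
top {'fx': 435.95214188990724, 'fy': 435.95214188990724, 'cx': 321.08744313847274, 'cy': 237.11088299669242, 'R': array([[ 0.0292088 , -0.99956397,  0.00432534],
       [-0.97382367, -0.02943195, -0.22539127],
       [ 0.2254203 ,  0.00237129, -0.97425873]]), 't': array([-0.10321173,  0.5345921 ,  0.95424622])}
wrist {'fx': 333.1833213777769, 'fy': 333.1833213777769, 'cx': 322.2337039916493, 'cy': 242.65156051179616, 'hand_eye': array([[ 9.99998886e-01, -1.19694634e-03,  8.92153331e-04,
        -6.65766894e-04],
       [-1.16826847e-03, -2.55402299e-01,  9.66834164e-01,
        -1.62674253e-01],
       [-9.29390605e-04, -9.66834129e-01, -2.55403413e-01,
         7.05346670e-02],
       [ 0.00000000e+00,  0.00000000e+00,  0.00000000e+00,
         1.00000000e+00]])}
```

View pics/side0.png

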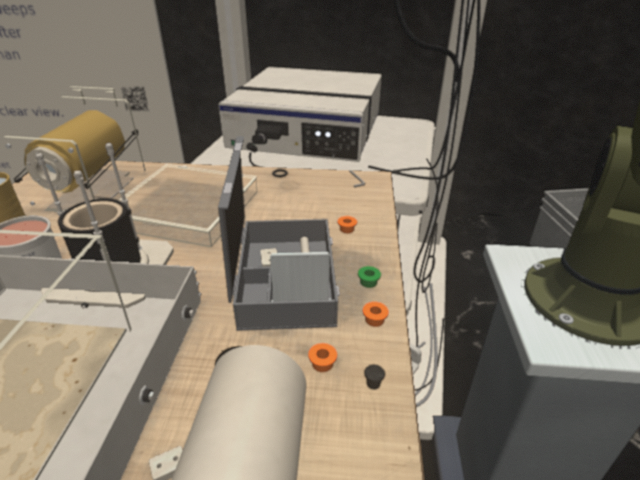

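View pics/top0.png

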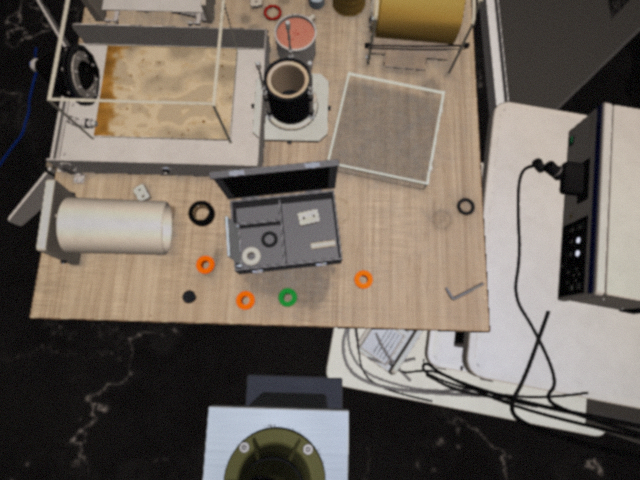

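View pics/wrist0.png

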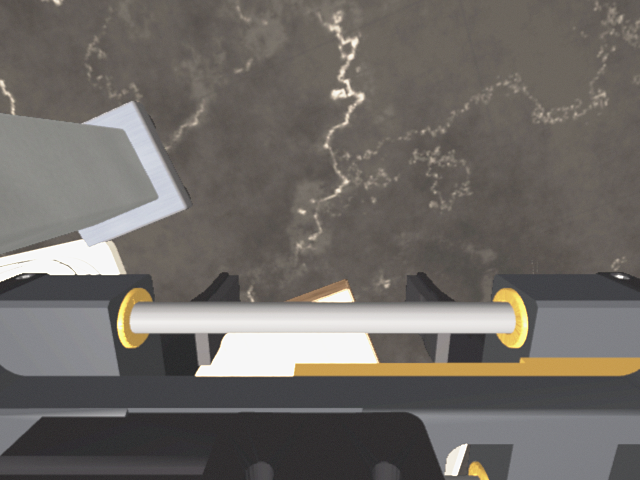

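```bash
python3 - <<'E'
import cv2
a=cv2.imread("pics/top0.png")[150:285,200:350]; cv2.imwrite("pics/topc.png",cv2.resize(a,None,fx=5,fy=4.4,interpolation=cv2.INTER_CUBIC)[:600])
a=cv2.imread("pics/side0.png")[145:335,215:345]; cv2.imwrite("pics/sidec.png",cv2.resize(a,None,fx=3,fy=3,interpolation=cv2.INTER_CUBIC))
E
```

```text
(no output)
```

View pics/topc.png

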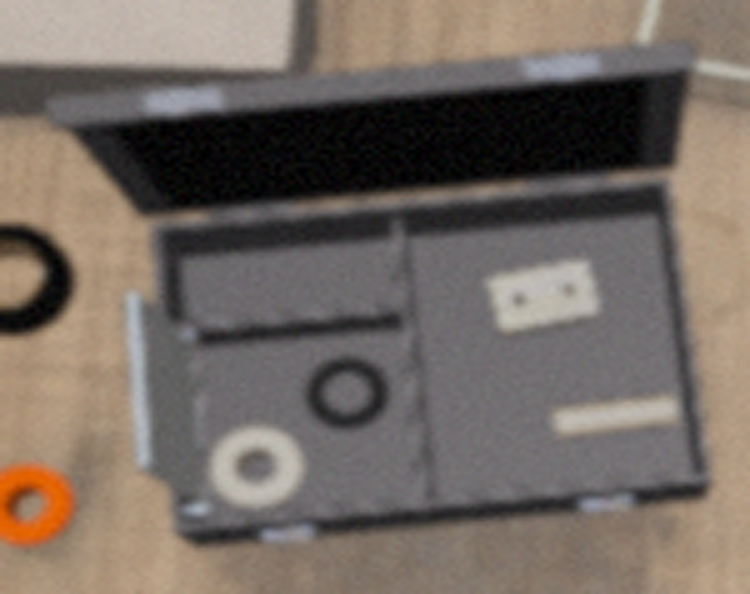

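View pics/sidec.png

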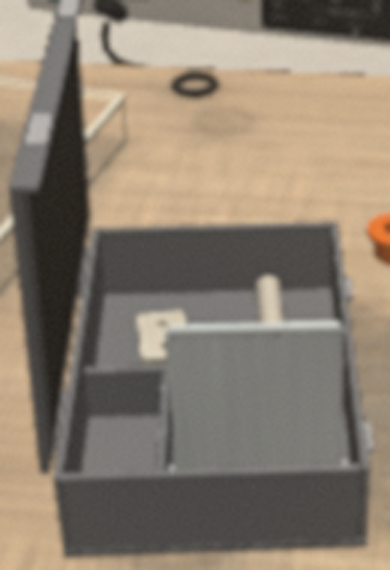

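```bash
cat > h.py <<'E'
import numpy as np
from cell import env
def proj(n,X):
    c=env.get_calibration(n); p=np.asarray(X)@c["R"].T+c["t"]
    return np.c_[c["fx"]*p[:,0]/p[:,2]+c["cx"],c["fy"]*p[:,1]/p[:,2]+c["cy"]]
def c2w(P,q):
    c,s=np.cos(q[2]),np.sin(q[2]); P=np.asarray(P,float)
    return P@np.array([[c,-s,0],[s,c,0],[0,0,1]]).T+[q[0],q[1],0]
def lidpt(a,u,w,y): # u along lid from hinge, w outward
    return [.088-u*np.cos(a)+w*np.sin(a), y, .063+u*np.sin(a)+w*np.cos(a)]
def flappt(a,u,x): return [x,.112-u*np.cos(a),.046+u*np.sin(a)]
E
python3 - <<'E'
from h import *
from scipy.optimize import least_squares
rim=[[-.085,.125,.06],[-.085,-.125,.06],[.085,.125,.06],[.085,-.125,.06]]
T=np.array([[236,269.3],[341.4,258.6],[231,201.8],[333.6,191.6]])
S=np.array([[337.7,302.3],[327.7,219.7],[234,304.3],[247.3,221.7]])
LT=np.array([[209.6,173.4],[338.4,160.2]]);FT=np.array([[226,216.6],[229.4,256.8]]);FS=np.array([[271.7,254],[328.7,252.3]])
def parts(q):
    R=c2w(rim,q); L=c2w([lidpt(q[3],.18,.003,y) for y in(.128,-.128)],q)
    F=c2w([flappt(q[4],.108,x) for x in(.02,-.07)],q)
    return [proj("top",R)-T,proj("side",R)-S,proj("top",L)-LT,proj("top",F)-FT,proj("side",F)-FS]
f=lambda q:np.concatenate([p.ravel() for p in parts(q)])
r=least_squares(f,[.55,0,0,1.57,1.65],loss="soft_l1")
print(r.x)
for p in parts(r.x): print(p.round(1).tolist())
print(proj("top",[[.239,.605,.223]]),proj("side",[[.239,.605,.223]]))
for l in ["tape_roll","stopper_1","hex_key_1"]:
    d=env.outline_of("top",l)
    for e in d[:2]:
        c=env.get_calibration("top"); u=e["xy"]; ray=c["R"].T@[(u[0]-c["cx"])/c["fx"],(u[1]-c["cy"])/c["fy"],1]; o=-c["R"].T@c["t"]; k=(.01-o[2])/ray[2]; print(l,e["p"],u,o+k*ray)
E
```

```text
[ 0.55129264 -0.00162344  0.13436239  1.53426974  1.62253892]
[[-2.6, 2.5], [0.5, 1.9], [-1.9, -0.7], [0.1, -0.8]]
[[0.6, -2.0], [0.4, -2.0], [-1.6, -0.9], [-1.3, -2.1]]
[[-0.7, -0.3], [-0.2, 0.4]]
[[-0.5, -0.3], [-1.5, 0.8]]
[[-1.8, -1.4], [1.1, -1.2]]
[[-64.08091377 365.74546658]] [[763.85087417 813.36077884]]
tape_roll 0.97 [203.7, 216.2] [0.59359597 0.20474345 0.01      ]
stopper_1 0.66 [187.6, 297.2] [0.39353282 0.22495506 0.01      ]
hex_key_1 0.5 [463.5, 290.4] [ 0.42909336 -0.43062813  0.01      ]
```

Call:
carry_out(
  targets=[
    [[0,-20,0],[0,-7.3,0]],
    [[0,-20,0],[0,-7.3,0]],
    [[0,-20,0],[0,-7.3,0]],
    [[0,0,0],[0,-7.3,0]],
    [[0,0,0],[0,0,0]],
  ],
  jaw=0,
  squeeze=20,
)

```text
time_s: 0.8
tool_pos: [0.2387, 0.6049, 0.2833]
tool_rot: [-90.0, -0.1, 97.7]
force: [-0.2, -0.5, -1.0]
grip_width: 0.0552
```

```bash
cat >> h.py <<'E'
from scipy.spatial.transform import Rotation as Ro
Q=[.5513,-.0016,.1344]
def st():
    o=env.get_obs(); p=o["tool_pos"]; c,s=np.cos(Q[2]),np.sin(Q[2]); d=p-[Q[0],Q[1],0]
    print("t",o["time_s"],"world",p.round(4),"case mm",(1e3*np.array([c*d[0]+s*d[1],-s*d[0]+c*d[1],d[2]])).round(1),"rot",o["tool_rot"].round(2),"F",o["force"].round(1),"g",o["grip_width"])
E
python3 -c "
from h import *
st()"
```

```text
t 0.8 world [0.2387 0.6049 0.2833] case mm [-228.5  642.9  283.3] rot [-9.003e+01 -7.000e-02  9.769e+01] F [-0.2 -0.5 -1. ] g 0.05522895333959571
```

Call:
carry_out(
  targets=[
    [[-40,0,-16],[0,0,0]],
    [[-40,0,-16],[0,0,0]],
    [[-40,0,-16],[0,0,0]],
    [[-40,0,-16],[0,0,0]],
    [[-40,0,-16],[0,0,0]],
    [[-40,0,-16],[0,0,0]],
    [[-40,0,-16],[0,0,0]],
    [[-40,0,-16],[0,0,0]],
    [[-40,0,-16],[0,0,0]],
    [[-40,0,-18],[0,0,0]],
    [[-40,0,-18],[0,0,0]],
    [[-40,0,-18],[0,0,0]],
  ],
)

```text
time_s: 2.0
tool_pos: [0.4992, 0.1536, 0.2821]
tool_rot: [-90.0, -0.0, 97.5]
force: [-0.7, -0.1, -1.7]
grip_width: 0.0003
```

Call:
carry_out(
  targets=[
    [[0,0,0],[0,0,0]],
    [[0,20,0],[0,0,0]],
    [[0,25,0],[0,0,0]],
    [[0,20,0],[0,0,0]],
    [[0,0,0],[0,0,0]],
    [[0,0,0],[0,0,0]],
  ],
)

```text
time_s: 2.6
tool_pos: [0.4985, 0.1556, 0.2175]
tool_rot: [-90.0, 0.0, 97.6]
force: [0.7, -1.0, 0.2]
grip_width: 0.001
```

```bash
python3 -c "
from h import *
st()
import cv2
for n in('side','top'):
    im=env.read_camera(n)[:,:,::-1]; cv2.imwrite(f'pics/{n}1.png',im)
c=cv2.imread('pics/side1.png')[130:330,200:460]; a=cv2.resize(c,None,fx=2.3,fy=2.3)
c=cv2.imread('pics/top1.png')[120:320,150:400]; 
cv2.imwrite('pics/b1.png',a);cv2.imwrite('pics/b2.png',cv2.resize(c,None,fx=2.3,fy=2.3))
"
```

```text
t 2.6 world [0.4985 0.1556 0.2175] case mm [-31.2 162.8 217.5] rot [-8.995e+01  1.000e-02  9.760e+01] F [ 0.7 -1.   0.2] g 0.0009871689762278968
```

View pics/b1.png

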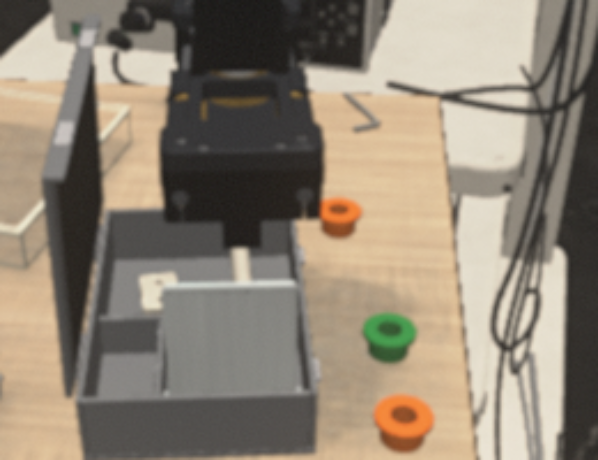

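View pics/top1.png

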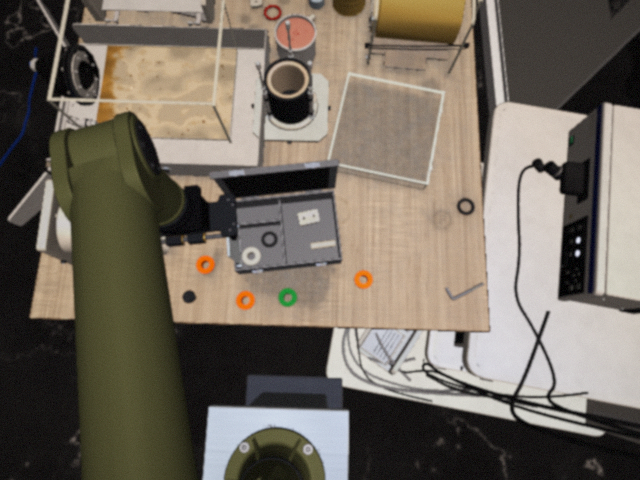

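```bash
python3 -c "
from h import *
for z in(.2175,.29,.4):
  print(proj('side',[[.4985,.1556,z]]),proj('top',[[.4985,.1556,z]]))
for n in ('side','top'):
  c=env.get_calibration(n); print(-c['R'].T@c['t'])
"
```

```text
[[304.13509536 233.74473482]] [[197.07405555 234.83640382]]
[[303.30106008 185.64668106]] [[186.0818973  225.55031698]]
[[301.76773586  97.22127191]] [[165.02585331 207.76234046]]
[0.43873635 0.64016773 0.55060966]
[ 0.30850666 -0.08969543  1.05062152]
```

```bash
python3 -c "
import cv2
a=cv2.imread('pics/top1.png')[140:290,140:360]; cv2.imwrite('pics/b3.png',cv2.resize(a,None,fx=3.5,fy=3.5,interpolation=cv2.INTER_CUBIC))"
```

```text
(no output)
```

View pics/b3.png

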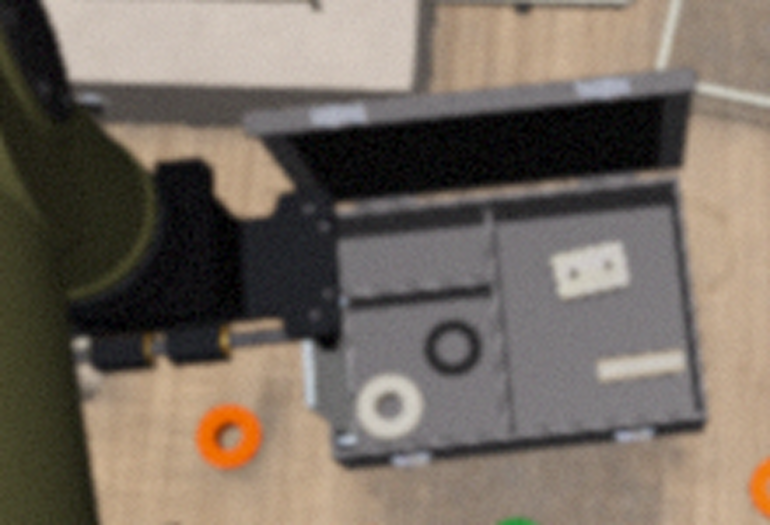

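View pics/side1.png

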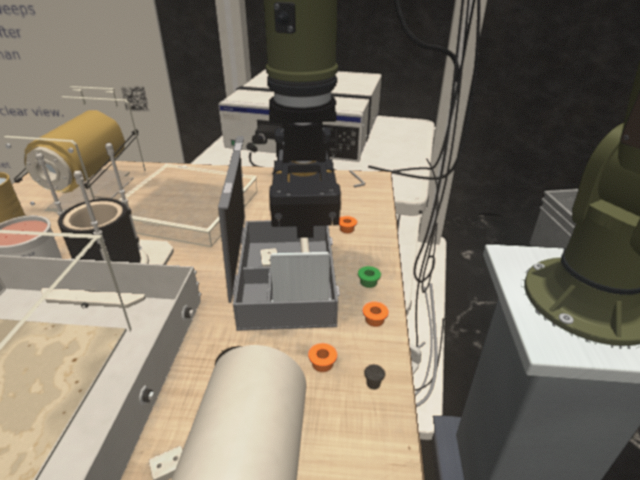

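Call:
carry_out(
  targets=[
    [[0,30,0],[0,0,0]],
    [[0,30,0],[0,0,0]],
    [[0,30,0],[0,0,0]],
    [[-15,0,0],[0,0,0]],
    [[-12,0,0],[0,0,0]],
    [[-12,0,0],[0,0,0]],
    [[-12,1,0],[0,0,0]],
    [[-11,2,0],[0,0,0]],
    [[-10,3,0],[0,0,0]],
    [[-9,4,0],[0,0,0]],
    [[0,0,0],[0,0,0]],
  ],
)

```text
time_s: 3.8
tool_pos: [0.5093, 0.0731, 0.1169]
tool_rot: [-89.9, 0.1, 97.5]
force: [0.3, -0.7, -0.0]
grip_width: 0.0002
```

```bash
python3 -c "
from h import *
st()
import cv2
for n in('side','top'):
    im=env.read_camera(n)[:,:,::-1]; cv2.imwrite(f'pics/{n}2.png',im)
c=cv2.imread('pics/side2.png')[130:330,200:400]; 
cv2.imwrite('pics/b4.png',cv2.resize(c,None,fx=3,fy=3))
"
```

```text
t 3.8 world [0.5093 0.0731 0.1169] case mm [-31.6  79.7 116.9] rot [-8.992e+01  5.000e-02  9.754e+01] F [ 0.3 -0.7 -0. ] g 0.00019139242936186212
```

View pics/b4.png

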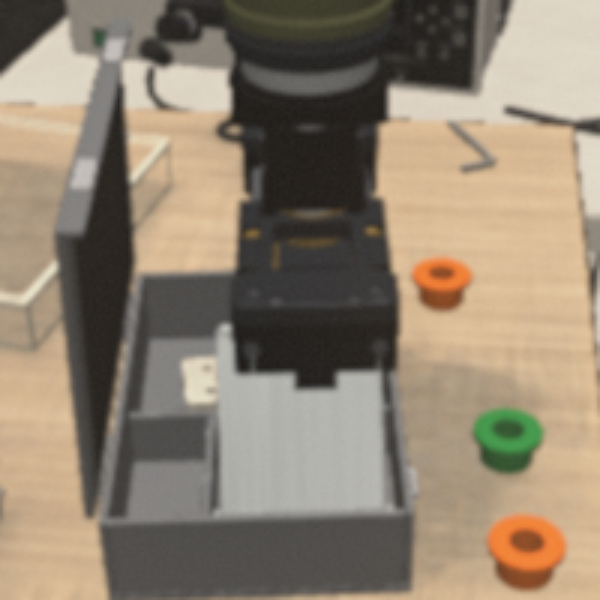

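Call:
carry_out(
  targets=[
    [[-8,6,0],[0,0,0]],
    [[-7,7,0],[0,0,0]],
    [[-6,8,0],[0,0,0]],
    [[-6,8,0],[0,0,0]],
    [[-4,9,0],[0,0,0]],
    [[-4,10,0],[0,0,0]],
    [[-2,8,0],[0,0,0]],
    [[-1,6,0],[0,0,0]],
    [[0,4,0],[0,0,0]],
    [[0,2,0],[0,0,0]],
    [[0,0,0],[0,0,0]],
  ],
)

```text
time_s: 5.0
tool_pos: [0.5146, 0.0377, 0.0493]
tool_rot: [-90.0, -0.0, 97.7]
force: [0.0, -0.5, 0.2]
grip_width: 0.0008
```

```bash
python3 -c "
from h import *
st()
import cv2
for n in('side','top'):
    im=env.read_camera(n)[:,:,::-1]; cv2.imwrite(f'pics/{n}3.png',im)
c=cv2.imread('pics/side3.png')[130:330,200:400]; 
cv2.imwrite('pics/b5.png',cv2.resize(c,None,fx=3,fy=3))
"
```

```text
t 5.0 world [0.5146 0.0377 0.0493] case mm [-31.1  43.8  49.3] rot [-8.998e+01 -1.000e-02  9.769e+01] F [ 0.  -0.5  0.2] g 0.000750642779042764
```

View pics/b5.png

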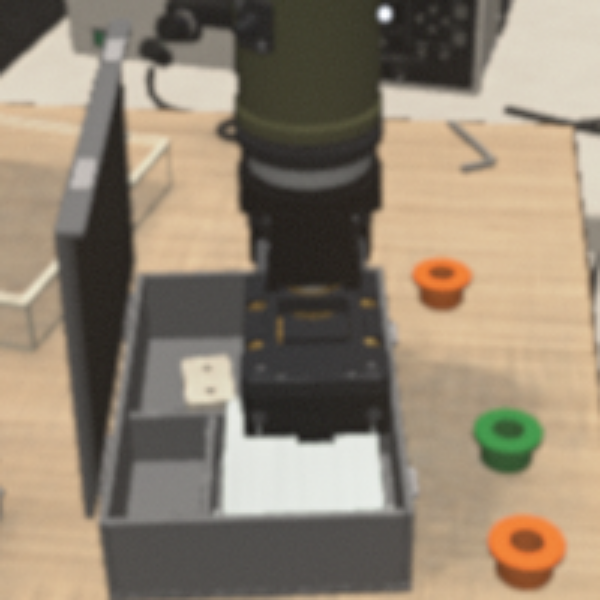

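Call:
carry_out(
  targets=[
    [[-5,1,0],[0,0,0]],
    [[-5,1,0],[0,0,0]],
    [[0,2,0],[0,0,0]],
    [[0,2,0],[0,0,0]],
    [[0,0,0],[0,0,0]],
    [[0,0,0],[0,0,0]],
  ],
)

```text
time_s: 5.7
tool_pos: [0.517, 0.0282, 0.0478]
tool_rot: [-90.1, -0.2, 97.7]
force: [-10.5, 1.6, 30.3]
grip_width: 0.0005
```

```bash
python3 -c "
from h import *
st()"
```

```text
t 5.7 world [0.517  0.0282 0.0478] case mm [-30.   34.1  47.8] rot [-90.07  -0.16  97.66] F [-10.5   1.6  30.3] g 0.0005079673373857696
```

Call:
carry_out(
  targets=[
    [[0,-10,0],[0,0,0]],
    [[0,-30,0],[0,0,0]],
    [[0,-40,0],[0,0,0]],
    [[0,-40,0],[0,0,0]],
    [[0,-40,0],[0,0,0]],
    [[-10,-40,0],[0,0,0]],
    [[-10,-40,0],[0,0,0]],
    [[-14,-25,0],[0,0,0]],
    [[0,0,0],[0,0,0]],
    [[0,0,0],[0,0,0]],
  ],
)

```text
time_s: 6.7
tool_pos: [0.5207, -0.0068, 0.3086]
tool_rot: [-90.0, -0.0, 97.6]
force: [-0.3, 0.3, -0.0]
grip_width: 0.0006
```

```bash
python3 -c "
from h import *
st()
import cv2
for n in('side','top'):
    im=env.read_camera(n)[:,:,::-1]; cv2.imwrite(f'pics/{n}4.png',im)
a=cv2.resize(cv2.imread('pics/side4.png')[130:330,200:400],None,fx=2,fy=2); b=cv2.resize(cv2.imread('pics/top4.png')[100:300,180:380],None,fx=2,fy=2)
cv2.imwrite('pics/b6.png',cv2.hconcat([a,b]))
"
```

```text
t 6.7 world [ 0.5207 -0.0068  0.3086] case mm [-31.   -1.  308.6] rot [-9.004e+01 -2.000e-02  9.760e+01] F [-0.3  0.3 -0. ] g 0.000648577309686065
```

View pics/b6.png

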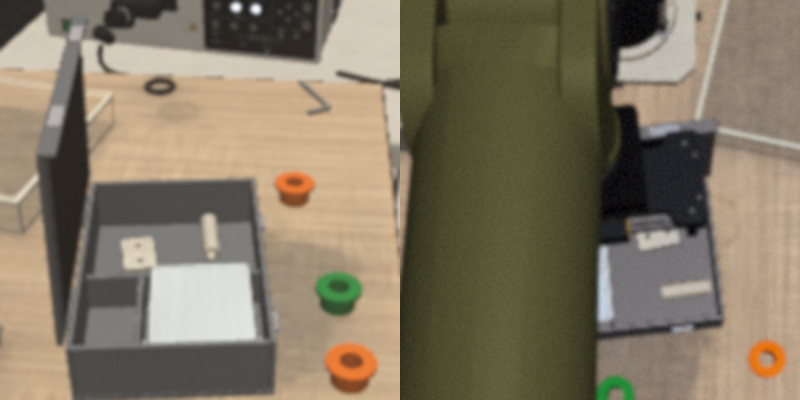

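Call:
carry_out(
  targets=[
    [[0,0,-30],[0,0,0]],
    [[0,0,-40],[0,0,0]],
    [[0,0,-40],[0,0,0]],
    [[0,0,-40],[0,0,0]],
    [[0,0,-10],[0,0,0]],
    [[0,0,0],[0,0,0]],
    [[0,30,0],[0,0,0]],
    [[0,35,0],[0,0,0]],
    [[0,30,0],[0,0,0]],
    [[0,5,0],[0,0,0]],
    [[0,0,0],[0,0,0]],
    [[0,0,0],[0,0,0]],
  ],
)

```text
time_s: 8.0
tool_pos: [0.6797, 0.0151, 0.211]
tool_rot: [-90.2, -0.0, 97.7]
force: [0.2, 0.5, 0.4]
grip_width: 0.0003
```

```bash
python3 -c "
from h import *
st()
import cv2
for n in('side','top'):
    im=env.read_camera(n)[:,:,::-1]; cv2.imwrite(f'pics/{n}5.png',im)
a=cv2.resize(cv2.imread('pics/side5.png')[100:300,180:380],None,fx=3,fy=3)
cv2.imwrite('pics/b7.png',a)
"
```

```text
t 8.0 world [0.6797 0.0151 0.211 ] case mm [129.5  -0.7 211. ] rot [-9.017e+01 -1.000e-02  9.766e+01] F [0.2 0.5 0.4] g 0.00032214947267080265
```

View pics/b7.png

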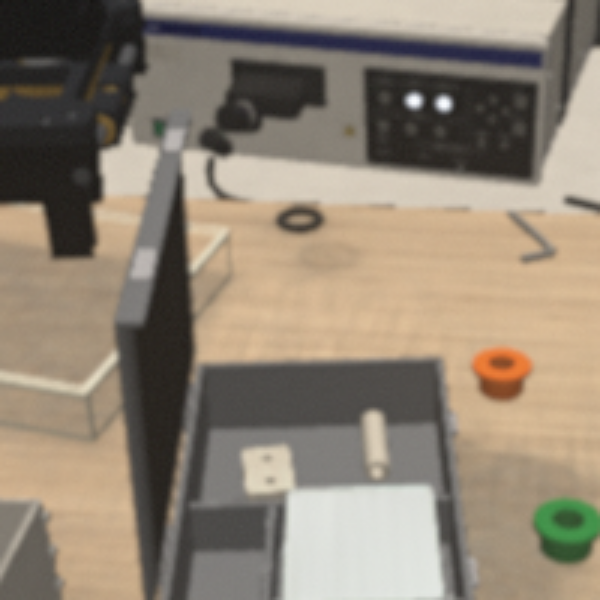

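Call:
carry_out(
  targets=[
    [[0,0,14],[0,0,0]],
    [[0,0,14],[0,0,0]],
    [[0,1,13],[0,0,0]],
    [[0,1,13],[0,0,0]],
    [[0,2,14],[0,0,0]],
    [[0,4,13],[0,0,0]],
    [[0,5,13],[0,0,0]],
    [[0,6,12],[0,0,0]],
    [[0,7,11],[0,0,0]],
    [[0,8,11],[0,0,0]],
    [[0,8,10],[0,0,0]],
    [[0,0,0],[0,0,0]],
  ],
)

```text
time_s: 9.3
tool_pos: [0.5419, -0.0036, 0.1672]
tool_rot: [-90.0, -0.0, 97.6]
force: [-0.4, -0.1, 0.6]
grip_width: 0.0006
```

```bash
python3 -c "
from h import *
st()
import cv2
for n in('side','top'):
    im=env.read_camera(n)[:,:,::-1]; cv2.imwrite(f'pics/{n}6.png',im)
a=cv2.resize(cv2.imread('pics/side6.png')[100:340,180:380],None,fx=2.5,fy=2.5)
cv2.imwrite('pics/b8.png',a)
"
```

```text
t 9.3 world [ 0.5419 -0.0036  0.1672] case mm [ -9.6  -0.7 167.2] rot [-9.004e+01 -3.000e-02  9.764e+01] F [-0.4 -0.1  0.6] g 0.000576626464940004
```

View pics/b8.png

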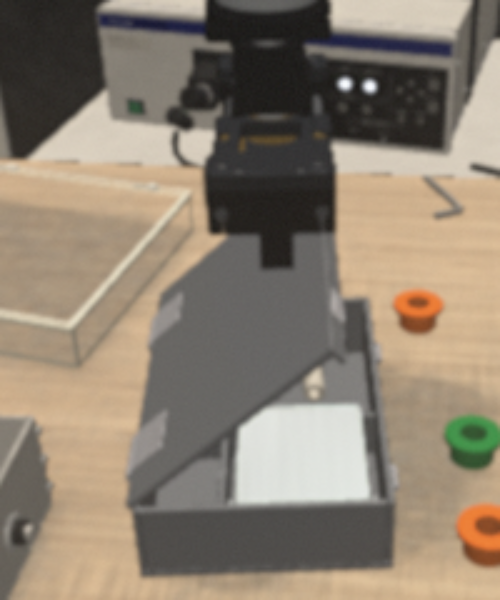

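Call:
carry_out(
  targets=[
    [[0,8,9],[0,0,0]],
    [[0,9,9],[0,0,0]],
    [[0,9,8],[0,0,0]],
    [[0,11,7],[0,0,0]],
    [[0,11,6],[0,0,0]],
    [[0,11,5],[0,0,0]],
    [[0,10,3],[0,0,0]],
    [[0,9,2],[0,0,0]],
    [[0,8,1],[0,0,0]],
    [[0,7,1],[0,0,0]],
    [[0,6,0],[0,0,0]],
    [[0,0,0],[0,0,0]],
  ],
)

```text
time_s: 10.6
tool_pos: [0.4918, -0.0101, 0.067]
tool_rot: [-90.0, 0.0, 97.7]
force: [-0.0, -0.1, -0.2]
grip_width: 0.0004
```

```bash
python3 -c "
from h import *
st()"
```

```text
t 10.6 world [ 0.4918 -0.0101  0.067 ] case mm [-60.1  -0.5  67. ] rot [-8.996e+01  1.000e-02  9.767e+01] F [-0.  -0.1 -0.2] g 0.0003702803500613968
```

Call:
carry_out(
  targets=[
    [[0,1,5],[0,0,0]],
    [[0,1,5],[0,0,0]],
    [[0,2,0],[0,0,0]],
    [[0,1,0],[0,0,0]],
    [[0,0,0],[0,0,0]],
    [[0,0,0],[0,0,0]],
  ],
)

```text
time_s: 11.2
tool_pos: [0.4831, -0.0113, 0.0662]
tool_rot: [-90.1, -0.1, 97.7]
force: [-6.6, 0.1, 25.2]
grip_width: 0.0002
```

```bash
python3 -c "
from h import *
st()"
```

```text
t 11.2 world [ 0.4831 -0.0113  0.0662] case mm [-68.9  -0.5  66.2] rot [-9.014e+01 -8.000e-02  9.766e+01] F [-6.6  0.1 25.2] g 0.00018366899732401613
```

The lid sits on the rim: tip at z 66.2 mm, reaction 25 N. I'll back off and check.

Call:
carry_out(
  targets=[
    [[0,-6,0],[0,0,0]],
    [[0,-20,0],[0,0,0]],
    [[0,-40,0],[0,0,0]],
    [[0,-40,0],[0,0,0]],
    [[0,-40,0],[0,0,0]],
    [[0,-20,0],[0,0,0]],
    [[0,0,0],[0,0,0]],
    [[0,0,0],[0,0,0]],
  ],
)

```text
time_s: 12.0
tool_pos: [0.4814, -0.0114, 0.2281]
tool_rot: [-90.0, -0.0, 97.7]
force: [-0.0, -0.2, -0.4]
grip_width: 0.0005
```

```bash
python3 -c "
from h import *
st()
import cv2
for n in('side','top'):
    im=env.read_camera(n)[:,:,::-1]; cv2.imwrite(f'pics/{n}7.png',im)
I=[[-.092,.128,.066],[-.092,-.128,.066],[.088,.128,.066],[.088,-.128,.066]]
im=cv2.imread('pics/side7.png'); pp=proj('side',c2w(I,Q)); print(pp.round(1).tolist())
a=cv2.resize(im[130:360,180:440],None,fx=3,fy=2.6,interpolation=cv2.INTER_CUBIC)
for p in pp: cv2.circle(a,(int((p[0]-180)*3),int((p[1]-130)*2.6)),4,(0,0,255),1)
cv2.imwrite('pics/b9.png',a)
for l in ['tape_roll','stopper_1','hex_key_1']:
    for n in('side','top'):
        d=env.outline_of(n,l); print(l,n,[(e['p'],e['xy']) for e in d[:2]])
"
```

```text
t 12.0 world [ 0.4814 -0.0114  0.2281] case mm [-70.6  -0.4 228.1] rot [-8.998e+01 -2.000e-02  9.767e+01] F [-0.  -0.2 -0.4] g 0.0005481353379385101
[[342.9, 298.7], [331.4, 214.4], [229.9, 302.0], [244.4, 216.4]]
tape_roll side [(0.66, [223.1, 354.5])]
tape_roll top [(0.74, [196.6, 207.8])]
stopper_1 side [(0.66, [372.3, 372.6])]
stopper_1 top []
hex_key_1 side [(0.54, [357.8, 177.9])]
hex_key_1 top [(0.57, [470.6, 287.9])]
```

View pics/b9.png

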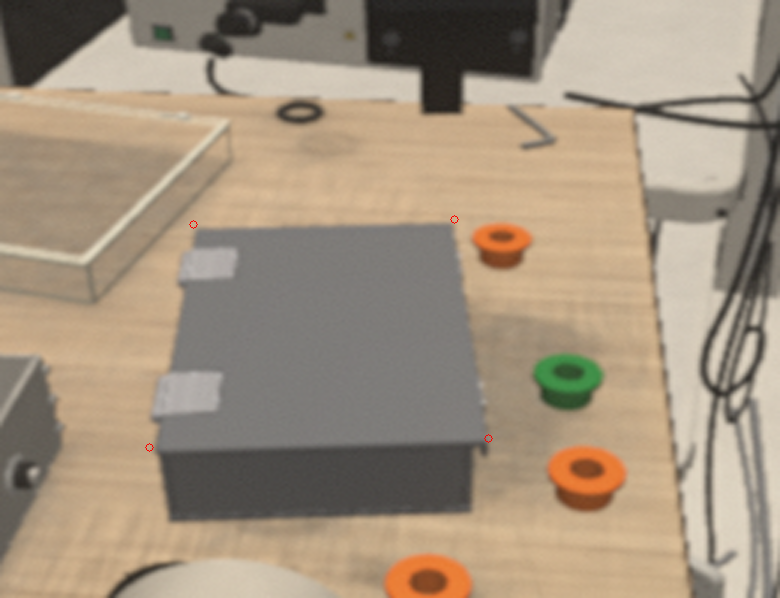

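```bash
python3 -c "
from h import *
env.sign_off(); st()"
```

```text
the job is handed in; nothing more can be done
the job is handed in; nothing more can be done
```

The case is closed and the job is handed in. I folded the flap down with the shut fingertips, then swung the lid shut from behind at about 0.9 rad/s. The whole job took about 12 s of the 53 s allowed.

**Flap:** pressing it down met the stop with the fingertip at z = 47.8 mm and about 30 N. The top face should be at 48 mm. After the fingers lifted, the picture showed it flat with the lid still open.

**Lid:** pressing it down met the rim with the fingertip at z = 66.2 mm and about 25 N. The lid top should be at 66 mm. In the last side picture its corners lay a few pixels off the prediction for a shut lid. I put that down to about 2 px of error in my case fit, because the hinge and free edge were off by a similar amount.

**Parts in the case:** they were hidden once the lid shut, so I could not check them at the end. The fingers only ever touched the flap and the lid.

**Tape roll, stopper and hex key:** the checks did not fully agree.
- **Top camera:** the tape roll's outline centre moved about 11 px and the hex key's about 7 px between start and end. The network did not find the stopper at all in the last top picture.
- **Side camera:** it found all three at the end, and the stopper and hex key sat where they were in the first side picture. The tape roll was mostly hidden behind the paper roll, so I could not compare it.
- **My reading:** I take the top-camera shifts for partly hidden outlines or network error, because the arm never went low near any of them.

The robot was clear of everything at hand-in, with the tip at z = 228 mm and no force on it.

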